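# Fit the tube plate on the laboratory shaker's studs and lock it

### The job

Pick up the blue tube plate by its black handle, turn it to match the four studs on the shaker's black deck, and slide it gently down over all four until it lies flush on the deck. Then throw the shaker's red lever fully over to lock it. Do not force the plate down on the studs, and leave the other things on the bench where they stand.

Things in the scene. Friction and masses are not known exactly. Their poses are not given: they have to be found in the camera images.
- shaker: White laboratory shaker, 180 (x) by 250 (y) by 75 mm high, fixed; origin: centre of its underside, z up. On its middle a black deck, 132 (x) by 96 (y) mm, top face 90 mm up, carries four upright steel studs at x = +-44, y = +-28 mm in the deck's own axes. Studs are 8 mm thick, 24 mm tall, the last 6 mm a cone narrowing to 3.6 mm. For the deck's angle see deck_centre.
- deck_centre (a point): Centre of the deck's top face, 90 mm above the shaker's origin, axes as the SHAKER's. The deck stopped at a chance angle: it is turned about this point by up to 13 degrees either way from the shaker's axes, and no pose tells how much. Its drive is braked: it hardly turns. It rides on springs: the first 2 N do not move it, then it sinks 1 mm per 3 N, at most 6 mm.
- tube_plate: Loose blue plate, 120 (x) by 84 (y) by 18 mm thick, about 0.4 kg, flat on the bench; origin: centre of its underside, z up. Four 10 mm through-holes at x = +-44, y = +-28 mm: it fits the studs in two ways, half a turn apart. A black bar handle on its middle, 18 mm wide (x), 40 mm long (y), rises 50 mm above its top face. Small black discs are tube wells. When home, the studs stand 6 mm out of it.
- handle_top (a point): Middle of the top of the tube plate's handle, 68 mm above the plate's origin; axes as the plate's.
- lock (a joint): Red-knobbed lock lever on the shaker's top, pivot at x = 0, y = +100, z = 97 mm of the shaker on a grey block (70 by 50 mm, top at z = 100 mm). Turns about the shaker's y axis: 0 = unlocked, leaning 0.5 rad to the shaker's -x; 1.0 rad = locked, leaning 0.5 rad to +x. Light friction; stays where it is left.
- lock_tip (a point): Centre of the lever's red ball, 26 mm across, 50 mm from the pivot: at lever value q it is at x = 50 sin(q - 0.5), z = 97 + 50 cos(q - 0.5) mm of the shaker.
- reagent: White bottle, 52 mm across, 110 mm tall; a bystander; origin at the centre of its underside.
- tip_box: Orange tip box, 75 by 55 by 45 mm; a bystander; origin at the centre of its underside.
- green_rack: Green open rack, 70 by 50 by 30 mm; a bystander; origin at the centre of its underside.
Things that resemble listed ones, but are neither listed nor needed, are in the scene too. Of the things like the tube_plate, leave any that is orange or yellow; of the rest the larger one is meant.

How it is judged:
On the way, in this order (a step that is already met when the one before it is completed fails the run):
1. the tube plate is lifted clear of the bench (height (world z) of tube_plate above 0.05 m), for 0.2 s.
2. the tube plate is down over all four studs, flush on the deck (z of tube_plate in the frame of shaker below 0.093 m and horizontal distance between tube_plate and deck_centre below 0.004 m and angle between the x axis of tube_plate and the x axis of shaker, either way round below 0.32 rad and angle between tube_plate's own z axis and vertical below 0.04 rad), for 0.2 s.
3. the lock lever is thrown over (value of joint lock above 0.8 rad), for 0.2 s.
At the end, for the whole second after the job is handed in: The tube plate rests at peace on the deck, its underside within 3 mm of the deck's unloaded top, its centre within 4 mm of the deck's centre, level within 0.04 rad, its long side within 0.32 rad of the shaker's x axis (so all four studs are in its holes); the lock lever stands past 0.8 rad (all of step 2 and z of tube_plate in the frame of shaker above 0.08 m and linear speed of tube_plate below 0.02 m/s and value of joint lock above 0.8 rad); the robot touches nothing.
It fails at once if the plate is forced on the shaker: more than 30 N between tube plate and shaker (contact force between tube_plate and shaker above 30 N).
It fails at once if a bystander is moved more than 30 mm or tipped over (distance of any of reagent, tip_box, green_rack from where it was at the start of the episode above 0.03 m or angle between any of reagent, tip_box, green_rack's own z axis and vertical above 0.5 rad).
It also fails if it takes over 61 s, if anything falls off the work surface, if the arm or the gripper's body presses on something with over 40 N, if the wrist force passes 120 N, or if a joint passes its speed limit or range.

### The arm

A 6-joint arm with a two-finger parallel gripper is mounted at the origin on the work surface. World frame = base frame: x ahead of the robot, y to its left, z up, the work surface at z = 0. Lengths are in m, angles in rad, forces in N, time in s.
With the tool pointing down it reaches from about 0.4 to 0.825 m from the base axis. Payload 7 kg.
Tool frame: the origin (TCP) lies at the very end of the fingers, on their centre line; the grasp point (between the pads) lies 19 mm behind it; z points along the fingers, y is the line along which they close (so a half turn about z gives the same grasp; the last joint's range is limited). The gripper opens to 88 mm and grips with 3 to 60 N. Pads are 19 mm wide; open, the fingers measure 130 mm over their backs; the gripper's body (78 mm by 193 mm) begins 47 mm behind the grasp point.
Start: joints at [-0.872, 0.359, 0.012, 0, -1.224, -0.288], TCP at [0.27, -0.619, 0.227] pointing down, gripper open.
Joint ranges: [-3.07, 3.07], [-1.43, 2.12], [-1.02, 1.25], [-3.03, 1.67], [-3.05, -0], [-3.03, 3.03]. Speed limits (rad/s): [2.39, 2.39, 3.01, 3.14, 3.14, 3.14].

### API

Orientations are given as [roll, pitch, yaw] about the fixed x, y, z axes, in that order (R = Rz(yaw) Ry(pitch) Rx(roll)).
In Python, from station import arm, vision gives the robot as it stands. The module is installed in compiled form; this text tells all that it offers.
- The arm moves only by the tool jog_arm, never from a script. Its argument "steps" is a list that holds one entry, the list of rows, each a list of 7 numbers: the closure in counts, from 0 (fully open) to 255 (shut), then the shift along the tool's x, y, z scaled (see below), then the turn, a rotation vector about the tool's x, y, z scaled (see below). In form: [[[grip, dx, dy, dz, rx, ry, rz], ...]]. A call has 1 to 8 rows; each row is the pose to reach, as a shift and turn from the pose commanded when the call began, along the tool's axes at that moment; what a row does not reach only later rows make up. The controller multiplies each number of a shift by 250 mm and each number of a turn by 45 degrees. A row lasts 1/10 s, in which the tool goes at most 50 mm and 8.59 degrees, less where a joint would pass 70% of its speed; a pose out of reach is approached as far as the arm can. A call with a number of a shift or a turn outside -1 to 1 is refused whole. A call with a gripper value outside its range is refused whole. The fingers move at their own pace and stop on an object; "newtons" is the grip in N (left out, the last holds). Time passes only in rows, so rows that repeat a pose let the fingers close. It gives the time, the measured TCP pose, the force, the opening and the grip force at its end, in the units of the state.
- arm.get_state(): the state, without advancing time (a new reading comes with each control period).
- vision.grab_frame(name): name is "side" or "top"; returns a dict with "color" (480x640x3 uint8, red, green, blue), "vfov" (degrees; the focal length in pixels is half the picture's height over the tangent of half this angle, whatever the lens; pixels are square), "cx", "cy" (the principal point, pixels), "extrinsics" (4x4, takes a point from world to camera coordinates). Camera axes: x right, y down, z forward; pixel columns grow to the right and rows downward; lengths in m; the calibration is good to about 2 mm. A picture is of the moment at which its call begins. There is no depth.
- arm.job_done(): hands the job in; it is judged then, once.
The state is a dict: "t": time; "q": joint angles; "qd": joint speeds; "joint_efforts": joint torques, N m; "eef_pos": TCP position; "ee_rot": TCP orientation; "force": force on the tool from outside, world axes, zero at the start; "moment": the same for the moment, N m; "width": finger opening in m; "gripper_force": force on a finger pad.
Only numpy, scipy, OpenCV 4.12 (cv2) and the standard library are available. Lean on these libraries where they do the work, as an engineer would, in place of code of your own. Each camera call takes 0.05 s, during which the arm holds its last target. There are 200 camera calls.

## Working session

There is one attempt and no reset: what is moved stays moved. The work goes in short steps, Python scripts to look and compute and a tool call to move; the robot and the scene stay as the last step left them, time stands still between calls to the robot, and variables do not carry over. Pictures are saved under pics/ and viewed, at most 10 in all, crops included, and the job is handed in when it is done.

Besides the shell and the picture viewer there is one more tool, called as name(argument=value, ...), one argument or row to a line, values as JSON. jog_arm: Moves the arm, as the interface text tells. Its arguments: {"type":"object","properties":{"steps":{"type":"array","items":{"type":"array","items":{"type":"array","items":{"type":"number"}}}},"newtons":{"type":"number"}},"required":["steps"]}

```bash
mkdir -p pics
python3 - <<'E'
from station import arm, vision
import cv2,numpy as np
for n in("top","side"):
    f=vision.grab_frame(n); cv2.imwrite(f"pics/{n}0.png",f["color"][:,:,::-1]); print(n,f["vfov"],f["cx"],f["cy"],np.round(f["extrinsics"],4).tolist(),[k for k in f])
print(arm.get_state())
E
```

```text
top 52.219923293653025 328.45814117612815 244.99460878464706 [[-0.0155, -0.9996, -0.023, 0.1054], [-0.9854, 0.0191, -0.1691, 0.5151], [0.1695, 0.02, -0.9853, 0.9154], [0.0, 0.0, 0.0, 1.0]] ['color', 'vfov', 'cx', 'cy', 'extrinsics']
side 50.81638866683339 320.6462071766696 241.66889919551392 [[-0.9276, -0.3734, 0.0121, 0.4991], [-0.2459, 0.5859, -0.7722, 0.1448], [0.2812, -0.7192, -0.6353, 1.011], [0.0, 0.0, 0.0, 1.0]] ['color', 'vfov', 'cx', 'cy', 'extrinsics']
{'t': 0.1, 'q': array([-8.71900899e-01,  3.59275873e-01,  1.11680540e-02, -2.87321390e-04,
       -1.22415311e+00, -2.88079910e-01]), 'qd': array([ 0.00128301, -0.00218193,  0.0016217 ,  0.00124618,  0.00111667,
        0.00026656]), 'joint_efforts': array([-2.34086037e-03, -5.84162092e+01,  2.93751651e+01,  7.01562613e+00,
        1.01265500e-02, -6.94163600e-05]), 'eef_pos': array([ 0.26934054, -0.61844793,  0.22575335]), 'ee_rot': array([ 3.14011166e+00, -1.57156194e-04, -2.73087483e+00]), 'force': array([ 0.39777655, -0.08944527,  0.25832899]), 'moment': array([-0.03559624,  0.03020537,  0.00976236]), 'gripper_force': 0.0, 'width': 0.08776190180615753}
```

View pics/top0.png

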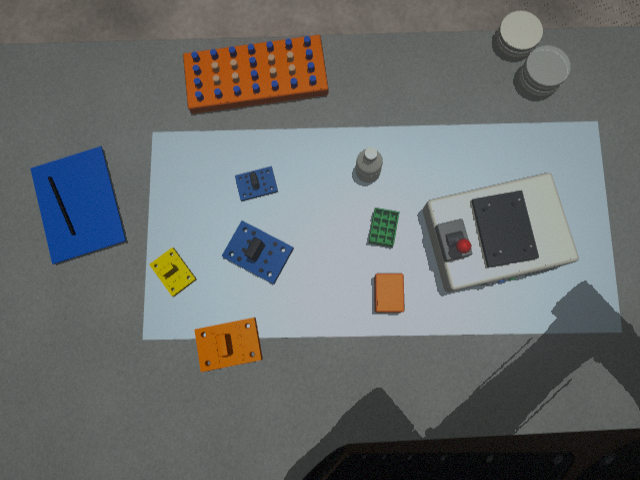

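View pics/side0.png

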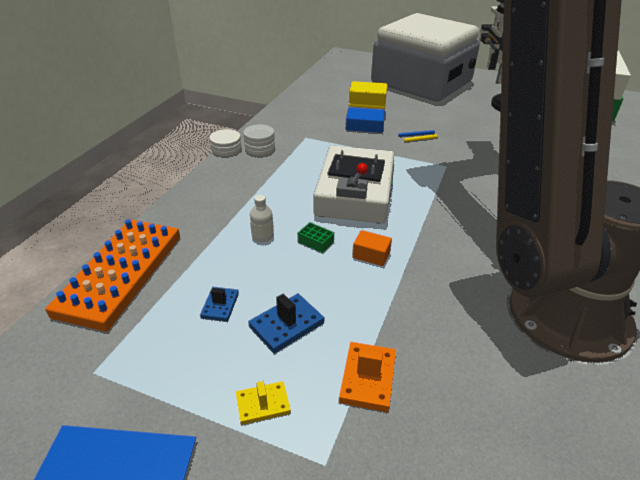

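Top view: the plate-like things are large blue (258,252), small blue (257,183), yellow (173,271) and orange (228,344). The flat blue slab at (80,205) has no handle or holes. The larger blue plate at (258,252) fits: blue, four corner holes, black bar handle. I'll confirm it in a crop, with the shaker alongside.

Run:
```python
import cv2,numpy as np
a=cv2.imread("pics/top0.png")
A=cv2.resize(a[215:290,215:300],None,fx=4.5,fy=4.5,interpolation=cv2.INTER_CUBIC)
B=cv2.resize(a[170:295,422:582],None,fx=2.5,fy=2.5,interpolation=cv2.INTER_CUBIC)
c=np.zeros((340,800,3),np.uint8); c[:A.shape[0],:A.shape[1]]=A[:340]; c[:B.shape[0],400:400+B.shape[1]]=B
cv2.imwrite("pics/crop1.png",c)
```

```text
(no output)
```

View pics/crop1.png

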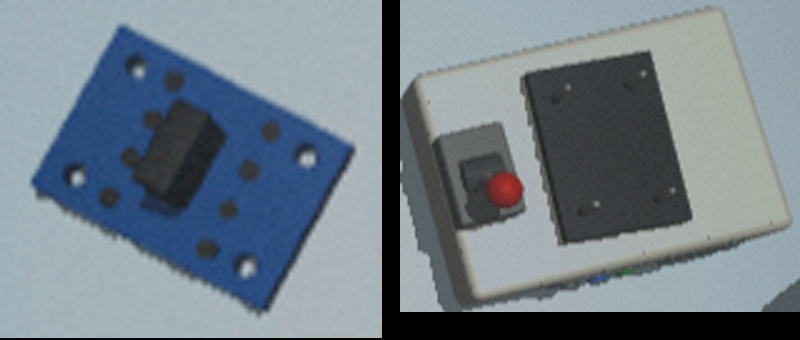

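Crop: the large blue plate is confirmed, with four corner holes at about (245,230), (232,254), (283,250) and (270,274) and the bar handle in the middle. In the shaker crop, the deck corners and four stud tips are visible, and the red ball is at about (464,246). Next I fit the poses.

```bash
cat > h.py <<'E'
import cv2,numpy as np
from scipy.optimize import least_squares
from station import arm,vision
def grab(n,save=None):
    f=vision.grab_frame(n)
    if save: cv2.imwrite(f"pics/{save}.png",f["color"][:,:,::-1])
    return f
def proj(f,P):
    c=np.asarray(P)@f["extrinsics"][:3,:3].T+f["extrinsics"][:3,3]
    F=240/np.tan(np.radians(f["vfov"]/2))
    return c[:,:2]/c[:,2:]*F+[f["cx"],f["cy"]]
def place(p,pts):
    c,s=np.cos(p[2]),np.sin(p[2]); pts=np.asarray(pts,float)
    return np.c_[p[0]+c*pts[:,0]-s*pts[:,1],p[1]+s*pts[:,0]+c*pts[:,1],pts[:,2]]
def box(lx,ly,z0,z1): return [[i*lx/2,j*ly/2,z] for i in(-1,1) for j in(-1,1) for z in(z0,z1)]
def blob(mask,near):
    cs=cv2.findContours(mask.astype(np.uint8),cv2.RETR_EXTERNAL,cv2.CHAIN_APPROX_NONE)[0]
    cs=[c for c in cs if len(c)>8]
    return max(cs,key=lambda c:cv2.pointPolygonTest(c,near,True))[:,0].astype(float)
def fit(views,bx,p0):  # views: [(frame,contour)]
    def r(p):
        o=[]
        for f,c in views:
            h=cv2.convexHull(proj(f,place(p,bx)).astype(np.float32))
            o+=[cv2.pointPolygonTest(h,(float(x),float(y)),True)-.5 for x,y in c]
        return np.array(o)
    s=least_squares(r,p0,loss="soft_l1",f_scale=.5,x_scale=[.01,.01,.1],diff_step=1e-4)
    return s.x,np.median(abs(r(s.x)))
def rays(f,uv):
    F=240/np.tan(np.radians(f["vfov"]/2)); R=f["extrinsics"][:3,:3]
    d=np.c_[(np.atleast_2d(uv)-[f["cx"],f["cy"]])/F,np.ones(len(np.atleast_2d(uv)))]@R
    return -R.T@f["extrinsics"][:3,3],d
def onz(f,uv,z):
    C,d=rays(f,uv); return C+d*((z-C[2])/d[:,2])[:,None]
def hsv(f): return cv2.cvtColor(f["color"],cv2.COLOR_RGB2HSV).astype(int)
def blue(f): h=hsv(f); return (h[...,0]>100)&(h[...,0]<125)&(h[...,1]>140)
E
python3 - <<'E'
from h import *
np.set_printoptions(precision=4,suppress=True)
t,s=grab("top"),grab("side")
bt,bs=blob(blue(t),(240,250)),blob(blue(s),(268,330))
print(len(bt),len(bs))
g=onz(t,[[258,252]],.018)[0]; print("plate guess",g)
for v in([(t,bt)],[(s,bs)],[(t,bt),(s,bs)]):
    print(min((fit(v,box(.12,.084,0,.018),[g[0],g[1],y]) for y in(-.5,.5,1.1,2)),key=lambda k:k[1]))
# deck
m=t["color"].max(2)<75
c=blob(m,(505,240)); q=cv2.boxPoints(cv2.minAreaRect(c.astype(np.float32))); print("deck rect",q)
print(onz(t,cv2.approxPolyDP(c.astype(np.float32),6,True)[:,0],.09))
g=onz(t,[[505,229]],.09)[0]
print(fit([(t,c)],box(.132,.096,.088,.09),[g[0],g[1],.2]))
cl=lambda a:np.array([[(x-400)/2.5+422-.3,y/2.5+170-.3] for x,y in a])
S=onz(t,cl([(568,87),(643,73),(672,190),(596,205)]),.114); print("studs",S,S.mean(0))
print("shaker",onz(t,cl([(418,76),(720,8),(792,222),(475,305)]),.075))
red=lambda f:((hsv(f)[...,0]<6)|(hsv(f)[...,0]>174))&(hsv(f)[...,1]>180)
rt=blob(red(t),(464,246)).mean(0); rs=blob(red(s),(363,168)).mean(0)
A=[];b=[]
for f,u in((t,rt),(s,rs)):
    C,d=rays(f,u); d=d[0]/np.linalg.norm(d[0]); M=np.eye(3)-np.outer(d,d); A.append(M); b.append(M@C)
x,res,_,_=np.linalg.lstsq(np.vstack(A),np.hstack(b),rcond=None); print("ball",rt,rs,x,res**.5)
a=cv2.imread("pics/side0.png"); cv2.imwrite("pics/crop2.png",cv2.resize(a[135:230,300:410],None,fx=6,fy=6,interpolation=cv2.INTER_CUBIC))
E
```

```text
170 202
plate guess [0.51   0.2395 0.018 ]
(array([0.5121, 0.243 , 1.0663]), np.float64(0.6174795059512693))
(array([0.5114, 0.2422, 1.0482]), np.float64(1.043915237345611))
(array([0.512 , 0.2427, 1.0613]), np.float64(0.7933937102166897))
deck rect [[470.7115 199.7738]
 [521.9344 187.7213]
 [538.3016 257.282 ]
 [487.0787 269.3344]]
[[ 0.6055 -0.2695  0.09  ]
 [ 0.5881 -0.1745  0.09  ]
 [ 0.4643 -0.1958  0.09  ]
 [ 0.4811 -0.2904  0.09  ]]
(array([ 0.5346, -0.2328,  0.1613]), np.float64(0.29413960897764546))
studs [[ 0.5746 -0.1999  0.114 ]
 [ 0.5839 -0.2552  0.114 ]
 [ 0.4967 -0.2689  0.114 ]
 [ 0.4868 -0.2138  0.114 ]] [ 0.5355 -0.2345  0.114 ]
shaker [[ 0.5955 -0.0985  0.075 ]
 [ 0.6445 -0.333   0.075 ]
 [ 0.4771 -0.3711  0.075 ]
 [ 0.4193 -0.1319  0.075 ]]
ball [465.625 242.75 ] [361.8929 168.0357] [ 0.4982 -0.1471  0.1383] [0.0028]
```

View pics/crop2.png

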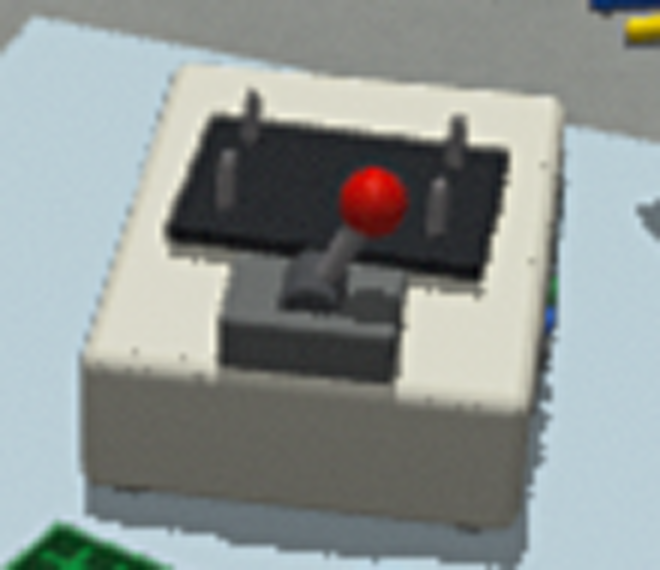

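```bash
cat >> h.py <<'E'
def rel(a,b):  # a,b: x,y,z,yaw tool-down; row numbers from a to b
    c,s=np.cos(a[3]),np.sin(a[3]); d=np.subtract(b[:3],a[:3])
    dy=(b[3]-a[3]+np.pi)%(2*np.pi)-np.pi
    return np.round([(c*d[0]+s*d[1])/.25,(s*d[0]-c*d[1])/.25,-d[2]/.25,0,0,-dy/(np.pi/4)],4)
def here():
    s=arm.get_state(); return [*s["eef_pos"],s["ee_rot"][2]]
E
python3 - <<'E'
from h import *
a=np.array([.27,-.619,.227,-2.731]); b=np.array([.512,.2427,.200,-.5095])
for i in range(3): print(rel(a+(b-a)*i/3,a+(b-a)*(i+1)/3))
E
```

```text
[-0.7544  0.9246  0.036   0.      0.     -0.9428]
[-1.1807  0.1735  0.036   0.      0.     -0.9428]
[-0.9886 -0.6685  0.036   0.      0.     -0.9428]
```

jog_arm(
  steps=[
    [[0, -0.754, 0.925, 0.036, 0, 0, -0.943], [0, -0.754, 0.925, 0.036, 0, 0, -0.943], [0, -0.754, 0.925, 0.036, 0, 0, -0.943], [0, -0.754, 0.925, 0.036, 0, 0, -0.943], [0, -0.754, 0.925, 0.036, 0, 0, -0.943], [0, -0.754, 0.925, 0.036, 0, 0, -0.943], [0, -0.754, 0.925, 0.036, 0, 0, -0.943]],
  ],
)

```text
t: 0.9
eef_pos: [0.351, -0.3273, 0.2179]
ee_rot: [-3.14, 0.001, -1.985]
force: [0.5, -1.0, -0.0]
width: 0.0877
gripper_force: 0.0
```

jog_arm(
  steps=[
    [[0, -1, 0.17, 0.036, 0, 0, -0.943], [0, -1, 0.17, 0.036, 0, 0, -0.943], [0, -1, 0.17, 0.036, 0, 0, -0.943], [0, -1, 0.17, 0.036, 0, 0, -0.943], [0, -1, 0.17, 0.036, 0, 0, -0.943], [0, -1, 0.17, 0.036, 0, 0, -0.943], [0, -1, 0.17, 0.036, 0, 0, -0.943]],
  ],
)

```text
t: 1.6
eef_pos: [0.4133, -0.0847, 0.2086]
ee_rot: [3.142, -0.0, -1.247]
force: [-1.0, -0.8, -0.7]
width: 0.0874
gripper_force: 0.0
```

Run:
```python
from h import *
print(here(),arm.get_state()["t"],arm.get_state()["q"])
print(rel(here(),[.512,.2427,.2,-.5095]))
```

```text
[np.float64(0.4133005620029104), np.float64(-0.0847355350109362), np.float64(0.2085847297202685), np.float64(-1.2468913563083925)] 1.6 [ 2.69726581e-01 -6.01100611e-02 -5.36729164e-01  9.40028150e-06
 -1.09421634e+00  5.41740766e-02]
[-1.116  -0.7911  0.0343  0.      0.     -0.9389]
```

jog_arm(
  steps=[
    [[0, -1, -0.791, 0.034, 0, 0, -0.939], [0, -1, -0.791, 0.034, 0, 0, -0.939], [0, -1, -0.791, 0.034, 0, 0, -0.939], [0, -1, -0.791, 0.034, 0, 0, -0.939], [0, -1, -0.791, 0.034, 0, 0, -0.939], [0, -1, -0.791, 0.034, 0, 0, -0.939], [0, -1, -0.791, 0.034, 0, 0, -0.939], [0, -1, -0.791, 0.034, 0, 0, -0.939]],
  ],
)

```text
t: 2.4
eef_pos: [0.5229, 0.2141, 0.1989]
ee_rot: [3.14, 0.0, -0.513]
force: [-0.9, -0.6, -0.6]
width: 0.0876
gripper_force: 0.0
```

Run:
```python
from h import *
print(here(),arm.get_state()["t"])
print(rel(here(),[.512,.2427,.028,-.5095]))
```

```text
[np.float64(0.5228877422532898), np.float64(0.21413864719329295), np.float64(0.19889546596646235), np.float64(-0.5132952502924979)] 2.4
[-0.094  -0.0781  0.6836  0.      0.     -0.0048]
```

jog_arm(
  steps=[
    [[0, -0.094, -0.078, 0.15, 0, 0, -0.005], [0, -0.094, -0.078, 0.3, 0, 0, -0.005], [0, -0.094, -0.078, 0.45, 0, 0, -0.005], [0, -0.094, -0.078, 0.55, 0, 0, -0.005], [0, -0.094, -0.078, 0.63, 0, 0, -0.005], [0, -0.094, -0.078, 0.683, 0, 0, -0.005], [0, -0.094, -0.078, 0.683, 0, 0, -0.005]],
  ],
  newtons=40,
)

```text
t: 3.1
eef_pos: [0.5102, 0.2399, 0.0278]
ee_rot: [3.138, 0.001, -0.511]
force: [-0.5, 0.7, -0.0]
width: 0.0876
gripper_force: 0.0
```

jog_arm(
  steps=[
    [[255, 0, 0, 0, 0, 0, 0], [255, 0, 0, 0, 0, 0, 0], [255, 0, 0, 0, 0, 0, 0], [255, 0, 0, 0, 0, 0, 0], [255, 0, 0, 0, 0, 0, 0], [255, 0, 0, 0, 0, 0, 0], [255, 0, 0, 0, 0, 0, 0]],
  ],
  newtons=40,
)

```text
t: 3.8
eef_pos: [0.5107, 0.2423, 0.0294]
ee_rot: [-3.141, -0.0, -0.508]
force: [-0.0, 0.0, 0.3]
width: 0.0371
gripper_force: 0.0
```

jog_arm(
  steps=[
    [[255, 0, 0, 0, 0, 0, 0], [255, 0, 0, 0, 0, 0, 0], [255, 0, 0, 0, 0, 0, 0], [255, 0, 0, 0, 0, 0, 0], [255, 0, 0, 0, 0, 0, 0], [255, 0, 0, 0, 0, 0, 0]],
  ],
)

```text
t: 4.4
eef_pos: [0.5109, 0.2424, 0.0293]
ee_rot: [-3.141, -0.0, -0.508]
force: [0.7, 0.6, -0.9]
width: 0.0178
gripper_force: 40.0
```

jog_arm(
  steps=[
    [[255, 0, 0, -0.1, 0, 0, 0], [255, 0, 0, -0.25, 0, 0, 0], [255, 0, 0, -0.4, 0, 0, 0], [255, 0, 0, -0.55, 0, 0, 0], [255, 0, 0, -0.7, 0, 0, 0], [255, 0, 0, -0.8, 0, 0, 0], [255, 0, 0, -0.8, 0, 0, 0]],
  ],
)

```text
t: 5.1
eef_pos: [0.5119, 0.243, 0.233]
ee_rot: [-3.136, -0.002, -0.508]
force: [-0.1, -0.0, -2.7]
width: 0.0176
gripper_force: 40.0
```

Run:
```python
from h import *
h=here(); print(h); b=[.535,-.2335,.229,-.5095-.9]
b=np.array([.535,-.2335,.229,.16-np.pi/2]); a=np.array(h)
print(rel(a,a+(b-a)/2)); print(rel(a+(b-a)/2,b))
```

```text
[np.float64(0.5119197295155072), np.float64(0.2429841746771973), np.float64(0.23304540845880528), np.float64(-0.5078889427199507)]
[0.5038 0.8102 0.0081 0.     0.     0.5748]
[0.8068 0.5093 0.0081 0.     0.     0.5748]
```

jog_arm(
  steps=[
    [[255, 0.1, 0.16, 0, 0, 0, 0.1], [255, 0.2, 0.32, 0, 0, 0, 0.2], [255, 0.3, 0.48, 0, 0, 0, 0.32], [255, 0.4, 0.64, 0, 0, 0, 0.45], [255, 0.504, 0.81, 0.008, 0, 0, 0.575], [255, 0.504, 0.81, 0.008, 0, 0, 0.575]],
  ],
)

```text
t: 5.7
eef_pos: [0.5202, -0.001, 0.2253]
ee_rot: [3.137, 0.001, -0.968]
force: [0.6, 1.4, -3.8]
width: 0.018
gripper_force: 40.0
```

jog_arm(
  steps=[
    [[255, 0.2, 0.13, 0, 0, 0, 0.15], [255, 0.4, 0.25, 0, 0, 0, 0.3], [255, 0.55, 0.35, 0, 0, 0, 0.42], [255, 0.7, 0.44, 0, 0, 0, 0.5], [255, 0.77, 0.485, 0.008, 0, 0, 0.55], [255, 0.807, 0.51, 0.008, 0, 0, 0.575], [255, 0.807, 0.51, 0.008, 0, 0, 0.575], [255, 0.807, 0.51, 0.008, 0, 0, 0.575]],
  ],
)

```text
t: 6.5
eef_pos: [0.5331, -0.2337, 0.2243]
ee_rot: [3.14, 0.001, -1.411]
force: [-0.7, 0.1, -3.7]
width: 0.0177
gripper_force: 40.0
```

Run:
```python
from h import *
h=here(); print(h); print(rel(h,[.535,-.2335,.160,.16-np.pi/2]))
t,s=grab("top","top1"),grab("side","side1")
for f,n in((t,"t"),(s,"s")):
    b=blue(f); ys,xs=np.nonzero(b); print(n,b.sum())
a=cv2.imread("pics/top1.png")[150:300,400:600]; b=cv2.imread("pics/side1.png")[70:220,260:460]
r=lambda i:cv2.resize(i,None,fx=4,fy=4,interpolation=cv2.INTER_CUBIC)
cv2.imwrite("pics/crop3.png",cv2.resize(np.hstack([a,b]),None,fx=2,fy=2,interpolation=cv2.INTER_CUBIC))
```

```text
[np.float64(0.5331022784333137), np.float64(-0.23365358018870183), np.float64(0.22432519690306107), np.float64(-1.4109541030931343)]
[ 6.000e-04 -7.600e-03  2.573e-01  0.000e+00  0.000e+00 -2.000e-04]
t 8368
s 9901
```

View pics/crop3.png

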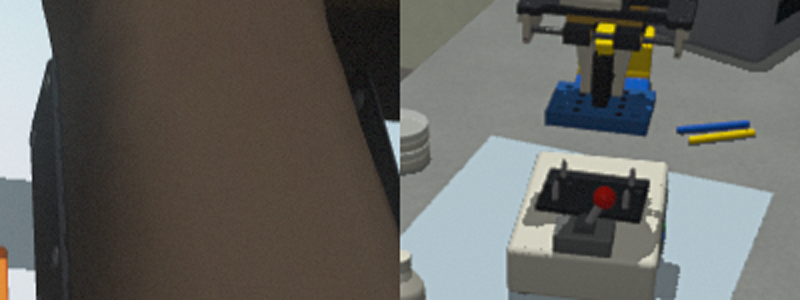

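The side crop shows the plate held level and aligned over the deck; the arm hides the top view. I lower it to just above the stud tips, then measure in the side view.

jog_arm(
  steps=[
    [[255, 0, -0.007, 0.08, 0, 0, 0], [255, 0, -0.007, 0.16, 0, 0, 0], [255, 0, -0.007, 0.23, 0, 0, 0], [255, 0, -0.007, 0.27, 0, 0, 0], [255, 0, -0.007, 0.28, 0, 0, 0], [255, 0, -0.007, 0.28, 0, 0, 0], [255, 0, -0.007, 0.28, 0, 0, 0]],
  ],
)

```text
t: 7.3
eef_pos: [0.536, -0.234, 0.1563]
ee_rot: [-3.14, -0.001, -1.411]
force: [-0.1, -0.2, -3.0]
width: 0.0182
gripper_force: 40.0
```

Run:
```python
from h import *
np.set_printoptions(precision=4,suppress=True)
h=here(); print(h)
s=grab("side","side2")
cl=np.array([(252,92),(228,150),(440,180),(459,118)])/6+[300,135]-.42
st=[[.044,-.028,.114],[.044,.028,.114],[-.044,.028,.114],[-.044,-.028,.114]]
r=lambda p:(proj(s,place(p,st))-cl).ravel()
o=least_squares(r,[.535,-.2335,.16],x_scale=[.01,.01,.1]); print("studs side",o.x,o.fun)
print("top-pose proj err",r([.535,-.2335,.16]))
b=blue(s); c=blob(b,(300,130)) if 0 else None
u=proj(s,place([h[0],h[1],.16],[[0,0,h[2]-.0293+.009]]))[0]; print("pred plate px",u)
zb=h[2]-.0293
m=b.copy(); v=place([h[0],h[1],.16],box(.17,.13,zb-.02,zb+.04)); hull=cv2.convexHull(proj(s,v).astype(np.float32)).astype(int)
M=np.zeros(b.shape,np.uint8); cv2.fillConvexPoly(M,hull,1); m&=M>0
c=max(cv2.findContours(m.astype(np.uint8),0,cv2.CHAIN_APPROX_NONE)[0],key=len)[:,0].astype(float)
for dz in(-.002,0,.002): print(dz,fit([(s,c)],box(.12,.084,zb+dz,zb+dz+.018),[h[0],h[1],.16]))
a=s["color"][:,:,::-1].copy(); p=np.intp(u); a=a[p[1]-50:p[1]+70,p[0]-80:p[0]+80]
A=cv2.resize(a,None,fx=5,fy=5,interpolation=cv2.INTER_CUBIC)
A=cv2.polylines(A,[(((cv2.convexHull(proj(s,place([h[0],h[1],.16],box(.12,.084,zb,zb+.018))).astype(np.float32)))-(p-[80,50])+.5)*5).astype(int)],True,(0,255,255),1)
cv2.imwrite("pics/crop4.png",A); print("crop origin",p-[80,50])
```

```text
[np.float64(0.5360471676347491), np.float64(-0.2339736031304341), np.float64(0.1563121235457396), np.float64(-1.4106784975748647)]
studs side [ 0.5354 -0.2315  0.1532] [ 0.2325 -0.5292 -0.23    0.7154 -0.0797  0.3011  0.0882 -0.5565]
top-pose proj err [ 0.5461 -0.8168  0.2498  0.4271  0.4099 -0.1181  0.4074 -0.9666]
pred plate px [357.5532 148.5701]
-0.002 (array([ 0.5358, -0.2336,  0.1983]), np.float64(0.8520728201394026))
0 (array([ 0.5348, -0.23  ,  0.205 ]), np.float64(0.9134419625021017))
0.002 (array([ 0.5338, -0.2265,  0.2066]), np.float64(1.0027937190555023))
crop origin [277  98]
```

View pics/crop4.png

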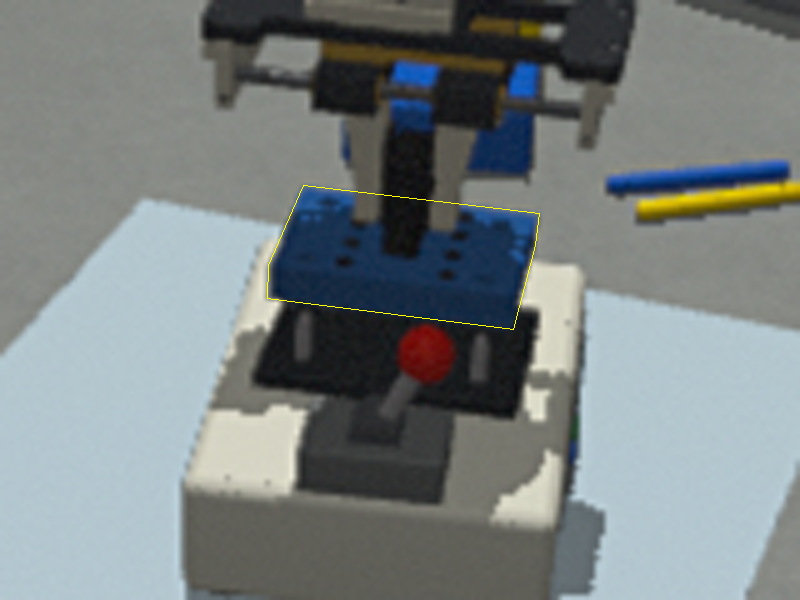

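The predicted outline agrees with the plate within about 1 px, and the stud tips stand clear below it. I average the noisy pose readings, then go down gently.

```bash
cat >> h.py <<'E'
def avg(n=10):
    P=[];F=[]
    for _ in range(n):
        vision.grab_frame("side"); s=arm.get_state(); P.append([*s["eef_pos"],s["ee_rot"][2]]); F.append([*s["force"],*s["moment"]])
    print(s["t"],"pose",np.round(np.mean(P,0),4),"sd",np.round(np.std(P,0),4),"F",np.round(np.mean(F,0),2)); return np.mean(P,0)
E
python3 - <<'E'
from h import *
p=avg(); print(rel(p,[.535,-.2335,.141,.158-np.pi/2]))
E
```

```text
7.85 pose [ 0.5355 -0.2341  0.1557 -1.4114] sd [0.0002 0.     0.0003 0.0001] F [-0.1  -0.13 -3.38  0.02  0.11  0.01]
[-0.0029  0.0017  0.0589  0.      0.      0.0018]
```

jog_arm(
  steps=[
    [[255, -0.004, 0, 0.012, 0, 0, 0], [255, -0.006, 0, 0.024, 0, 0, 0], [255, -0.006, 0, 0.036, 0, 0, 0], [255, -0.006, 0, 0.048, 0, 0, 0], [255, -0.006, 0, 0.056, 0, 0, 0], [255, -0.006, 0, 0.06, 0, 0, 0], [255, -0.006, 0, 0.06, 0, 0, 0]],
  ],
)

```text
t: 8.55
eef_pos: [0.535, -0.2326, 0.1401]
ee_rot: [3.141, 0.0, -1.411]
force: [-0.2, 0.7, -3.6]
width: 0.0177
gripper_force: 40.0
```

Run:
```python
from h import *
p=avg(6); print(p)
s=grab("side","side3"); a=s["color"][98:218,277:437,::-1]
cv2.imwrite("pics/crop5.png",cv2.resize(a,None,fx=5,fy=5,interpolation=cv2.INTER_CUBIC))
```

```text
8.85 pose [ 0.5352 -0.2326  0.1404 -1.4113] sd [0.     0.     0.0001 0.    ] F [ 0.14  0.3  -3.68  0.02  0.1  -0.01]
[ 0.53518425 -0.2326215   0.14041444 -1.4113346 ]
```

No contact yet, though the plate should be about 3 mm below the tips, so they appear to be in the holes. I keep going.

jog_arm(
  steps=[
    [[255, 0, 0, 0.004, 0, 0, 0], [255, 0, 0, 0.008, 0, 0, 0], [255, 0, 0, 0.012, 0, 0, 0], [255, 0, 0, 0.016, 0, 0, 0], [255, 0, 0, 0.016, 0, 0, 0], [255, 0, 0, 0.016, 0, 0, 0]],
  ],
)

```text
t: 9.5
eef_pos: [0.5351, -0.2326, 0.1363]
ee_rot: [3.142, -0.0, -1.411]
force: [0.2, -1.1, -3.4]
width: 0.0178
gripper_force: 40.0
```

Run:
```python
from h import *
p=avg(6)
```

```text
9.8 pose [ 0.5351 -0.2326  0.1363 -1.4113] sd [0. 0. 0. 0.] F [ 0.25  0.01 -3.34  0.01  0.11 -0.01]
```

jog_arm(
  steps=[
    [[255, 0, 0, 0.004, 0, 0, 0], [255, 0, 0, 0.008, 0, 0, 0], [255, 0, 0, 0.012, 0, 0, 0], [255, 0, 0, 0.016, 0, 0, 0], [255, 0, 0, 0.02, 0, 0, 0], [255, 0, 0, 0.024, 0, 0, 0], [255, 0, 0, 0.024, 0, 0, 0]],
  ],
)

```text
t: 10.5
eef_pos: [0.535, -0.2326, 0.1301]
ee_rot: [3.141, 0.0, -1.411]
force: [-0.6, 1.6, -4.5]
width: 0.0179
gripper_force: 40.0
```

Run:
```python
from h import *
p=avg(6); s=grab("side"); a=s["color"][98:218,277:437,::-1]
cv2.imwrite("pics/crop5.png",cv2.resize(a,None,fx=5,fy=5,interpolation=cv2.INTER_CUBIC))
```

```text
10.8 pose [ 0.5351 -0.2326  0.1303 -1.4113] sd [0.     0.     0.0001 0.    ] F [ 0.24  0.18 -3.89  0.    0.12  0.01]
```

View pics/crop5.png

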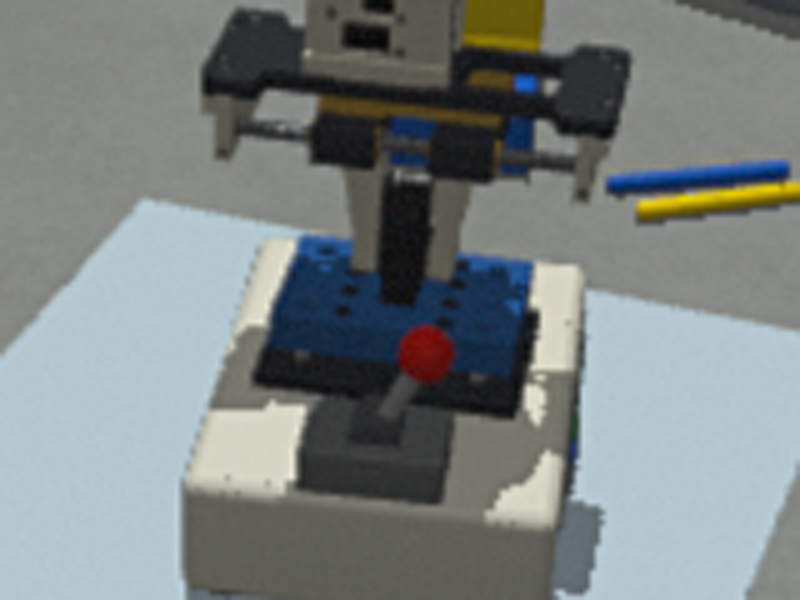

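Stud stubs show under the plate at crop (303,357) and (477,378), so the studs are in the holes. There is no contact force, so I continue down.

jog_arm(
  steps=[
    [[255, 0, 0, 0.005, 0, 0, 0], [255, 0, 0, 0.01, 0, 0, 0], [255, 0, 0, 0.015, 0, 0, 0], [255, 0, 0, 0.02, 0, 0, 0], [255, 0, 0, 0.025, 0, 0, 0], [255, 0, 0, 0.03, 0, 0, 0], [255, 0, 0, 0.034, 0, 0, 0], [255, 0, 0, 0.034, 0, 0, 0]],
  ],
)

```text
t: 11.65
eef_pos: [0.535, -0.2326, 0.1216]
ee_rot: [3.141, 0.0, -1.411]
force: [-0.4, 0.0, -4.1]
width: 0.0175
gripper_force: 40.0
```

Run:
```python
from h import *
avg(5)
```

```text
11.9 pose [ 0.5351 -0.2326  0.1218 -1.4113] sd [0.     0.     0.0001 0.    ] F [-0.36  0.39 -3.2   0.02  0.11  0.01]
```

Still free. The last 2–3 mm I take slowly, until a light contact shows.

jog_arm(
  steps=[
    [[255, 0, 0, 0.003, 0, 0, 0], [255, 0, 0, 0.005, 0, 0, 0], [255, 0, 0, 0.007, 0, 0, 0], [255, 0, 0, 0.009, 0, 0, 0], [255, 0, 0, 0.009, 0, 0, 0], [255, 0, 0, 0.009, 0, 0, 0]],
  ],
)

```text
t: 12.5
eef_pos: [0.5351, -0.2326, 0.1196]
ee_rot: [3.142, -0.0, -1.411]
force: [-1.1, -0.4, -2.3]
width: 0.0181
gripper_force: 40.0
```

Run:
```python
from h import *
avg(5)
```

```text
12.75 pose [ 0.5351 -0.2326  0.1196 -1.4113] sd [0. 0. 0. 0.] F [ 0.17  0.17 -3.39  0.01  0.11  0.01]
```

jog_arm(
  steps=[
    [[255, 0, 0, 0.002, 0, 0, 0], [255, 0, 0, 0.004, 0, 0, 0], [255, 0, 0, 0.006, 0, 0, 0], [255, 0, 0, 0.006, 0, 0, 0], [255, 0, 0, 0.006, 0, 0, 0]],
  ],
)

```text
t: 13.25
eef_pos: [0.5352, -0.2326, 0.1183]
ee_rot: [-3.141, -0.0, -1.411]
force: [-0.5, 0.1, 1.2]
width: 0.0177
gripper_force: 40.0
```

Run:
```python
from h import *
avg(5)
```

```text
13.5 pose [ 0.5352 -0.2326  0.1183 -1.4112] sd [0. 0. 0. 0.] F [-0.91  0.73  1.53  0.33  0.6   0.01]
```

Contact: the force rose by about 5 N at the expected flush height. I release and rise.

jog_arm(
  steps=[
    [[120, 0, 0, 0, 0, 0, 0], [120, 0, 0, 0, 0, 0, 0], [120, 0, 0, 0, 0, 0, 0], [120, 0, 0, 0, 0, 0, 0], [120, 0, 0, 0, 0, 0, 0]],
  ],
)

```text
t: 14.0
eef_pos: [0.5352, -0.2326, 0.1181]
ee_rot: [-3.141, -0.0, -1.411]
force: [-0.2, 0.8, -0.7]
width: 0.0453
gripper_force: 0.0
```

jog_arm(
  steps=[
    [[120, 0, 0, -0.06, 0, 0, 0], [120, 0, 0, -0.14, 0, 0, 0], [120, 0, 0, -0.24, 0, 0, 0], [120, 0, 0, -0.36, 0, 0, 0], [120, 0, 0, -0.48, 0, 0, 0], [120, 0, 0, -0.52, 0, 0, 0], [120, 0, 0, -0.52, 0, 0, 0]],
  ],
)

```text
t: 14.7
eef_pos: [0.5359, -0.2327, 0.2498]
ee_rot: [-3.138, -0.001, -1.411]
force: [0.7, -0.1, -0.4]
width: 0.0462
gripper_force: 0.0
```

Run:
```python
from h import *
np.set_printoptions(precision=4,suppress=True)
avg(3); s=grab("side"); a=s["color"][98:218,277:437,::-1]
cv2.imwrite("pics/crop6.png",cv2.resize(a,None,fx=5,fy=5,interpolation=cv2.INTER_CUBIC))
for y in(.2,.22,.235): print(y,place([.535,-.233,y],[[-.024,.1,.1409],[.024,.1,.1409],[0,.1,.097]]).tolist())
for y in(.2,.22,.235): print(proj(s,place([.535,-.233,y],[[-.024,.1,.1409],[0,.1,.1]])))
red=((hsv(s)[...,0]<6)|(hsv(s)[...,0]>174))&(hsv(s)[...,1]>150)
c=blob(red,(362,168)); print(cv2.minEnclosingCircle(c.astype(np.float32)))
```

```text
14.85 pose [ 0.5347 -0.2324  0.2472 -1.4115] sd [0.0003 0.0001 0.0006 0.0001] F [-0.12  0.17 -0.15  0.02  0.13  0.01]
0.2 [[0.4916114690523042, -0.1397614061549573, 0.1409], [0.5386546647886836, -0.13022527827679437, 0.1409], [0.5151330669204939, -0.13499334221587583, 0.097]]
0.22 [[0.4897554989079786, -0.14064776602088033, 0.1409], [0.5365985764758476, -0.1301727441129986, 0.1409], [0.5131770376919131, -0.13541025506693946, 0.097]]
0.235 [[0.48837535725677494, -0.1413367975190337, 0.1409], [0.5350560456407417, -0.1301603342144377, 0.1409], [0.5117157014487583, -0.1357485658667357, 0.097]]
[[362.8619 169.0348]
 [351.591  182.9613]]
[[363.7514 169.0146]
 [352.4346 183.0495]]
[[364.4169 168.9934]
 [353.0688 183.1097]]
((361.6714172363281, 168.35714721679688), 5.367320537567139)
```

View pics/crop6.png

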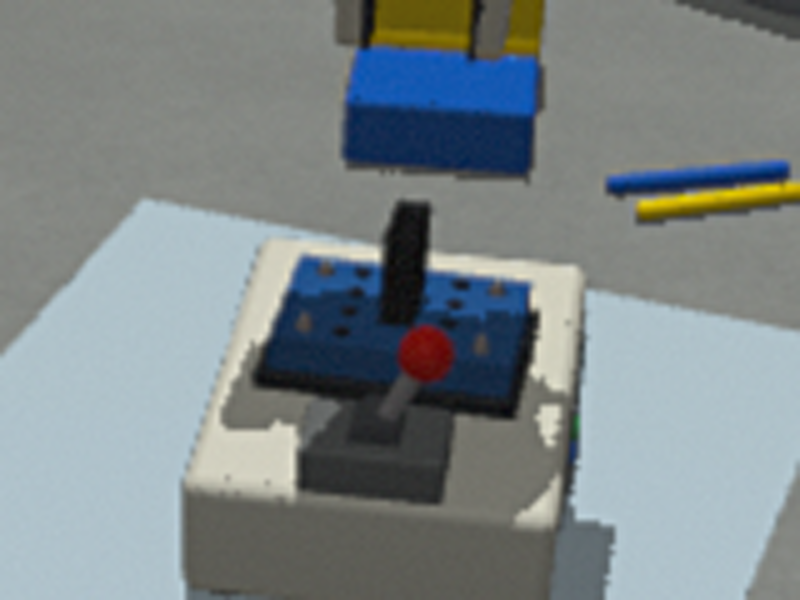

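The plate lies flush, with all four stud tips out of it at crop (326,268), (497,288), (304,321) and (480,343). The lever ball is at image (362,168). Next I throw the lever with closed fingers, pushing along the shaker's +x.

Run:
```python
from h import *
a=here(); b=[.4437,-.150,.215,.21-np.pi/2]; print(a,rel(a,b),rel(b,[b[0],b[1],.122,b[3]]))
```

```text
[np.float64(0.5343953174367053), np.float64(-0.23236776009446494), np.float64(0.24643702018183122), np.float64(-1.411479305992403)] [-0.3829  0.3059  0.1257  0.      0.     -0.0645] [ 0.    -0.     0.372  0.     0.    -0.   ]
```

jog_arm(
  steps=[
    [[255, -0.1, 0.08, 0, 0, 0, -0.02], [255, -0.2, 0.16, 0, 0, 0, -0.04], [255, -0.3, 0.24, 0.04, 0, 0, -0.065], [255, -0.383, 0.306, 0.08, 0, 0, -0.065], [255, -0.383, 0.306, 0.126, 0, 0, -0.065], [255, -0.383, 0.306, 0.126, 0, 0, -0.065], [255, -0.383, 0.306, 0.126, 0, 0, -0.065], [255, -0.383, 0.306, 0.126, 0, 0, -0.065]],
  ],
  newtons=10,
)

```text
t: 15.7
eef_pos: [0.4451, -0.1506, 0.2166]
ee_rot: [3.141, -0.0, -1.361]
force: [-0.5, -1.0, -1.5]
width: 0.0003
gripper_force: 0.0
```

jog_arm(
  steps=[
    [[255, 0, 0, 0.1, 0, 0, 0], [255, 0, 0, 0.2, 0, 0, 0], [255, 0, 0, 0.28, 0, 0, 0], [255, 0, 0, 0.34, 0, 0, 0], [255, 0, 0, 0.372, 0, 0, 0], [255, 0, 0, 0.372, 0, 0, 0], [255, 0, 0, 0.372, 0, 0, 0]],
  ],
)

```text
t: 16.4
eef_pos: [0.445, -0.1505, 0.1241]
ee_rot: [-3.141, -0.0, -1.36]
force: [0.1, -0.2, 1.0]
width: 0.0009
gripper_force: 0.0
```

Run:
```python
from h import *
avg(2); s=arm.get_state(); print(s["width"]); f=grab("side"); a=f["color"][98:218,277:437,::-1]
cv2.imwrite("pics/crop7.png",cv2.resize(a,None,fx=5,fy=5,interpolation=cv2.INTER_CUBIC))
```

```text
16.5 pose [ 0.4451 -0.1503  0.1244 -1.3603] sd [0. 0. 0. 0.] F [0.32 0.09 0.15 0.01 0.12 0.01]
0.00035361258064909814
```

View pics/crop7.png

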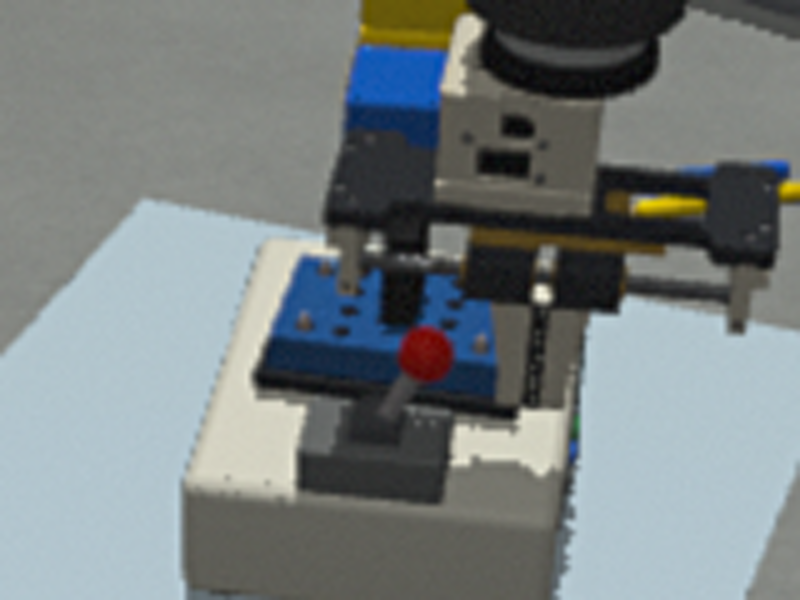

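The fingers are beside the ball, on its -x side (crop ball at (426,354), fingers at about (540,370)). I push.

jog_arm(
  steps=[
    [[255, 0, -0.03, 0, 0, 0, 0], [255, 0, -0.06, 0, 0, 0, 0], [255, 0, -0.09, 0, 0, 0, 0], [255, 0, -0.12, 0, 0, 0, 0], [255, 0, -0.15, 0, 0, 0, 0], [255, 0, -0.18, 0, 0, 0, 0], [255, 0, -0.2, 0, 0, 0, 0], [255, 0, -0.22, 0, 0, 0, 0]],
  ],
)

```text
t: 17.35
eef_pos: [0.4988, -0.1385, 0.1234]
ee_rot: [-3.142, 0.0, -1.36]
force: [-1.4, -0.8, 1.5]
width: 0.0003
gripper_force: 0.7
```

Run:
```python
from h import *
avg(3); f=grab("side","side8")
red=((hsv(f)[...,0]<6)|(hsv(f)[...,0]>174))&(hsv(f)[...,1]>150)
print(cv2.minEnclosingCircle(blob(red,(345,165)).astype(np.float32)))
for q in(0,.6,.8,.9,1): print(q,proj(f,place([.5335,-.232,.205],[[.05*np.sin(q-.5),.1,.097+.05*np.cos(q-.5)]])))
```

```text
17.5 pose [ 0.499  -0.1385  0.1234 -1.3601] sd [0.0004 0.     0.     0.0001] F [0.25 0.08 0.14 0.03 0.12 0.04]
((346.75, 166.0), 5.153982162475586)
0 [[363.55697145 169.38188532]]
0.6 [[351.16280445 165.8719511 ]]
0.8 [[346.89774831 166.18546209]]
0.9 [[344.84368523 166.62233314]]
1 [[342.87111429 167.23935018]]
```

Lever at about 0.72–0.8 rad. I push a little further, then check.

jog_arm(
  steps=[
    [[255, 0, -0.01, 0, 0, 0, 0], [255, 0, -0.02, 0, 0, 0, 0], [255, 0, -0.03, 0, 0, 0, 0], [255, 0, -0.038, 0, 0, 0, 0], [255, 0, -0.038, 0, 0, 0, 0]],
  ],
)

```text
t: 18.05
eef_pos: [0.5077, -0.1367, 0.1235]
ee_rot: [3.142, -0.0, -1.36]
force: [-0.5, -0.1, 0.5]
width: 0.0002
gripper_force: 0.2
```

Run:
```python
from h import *
avg(3); f=grab("side","side9")
red=((hsv(f)[...,0]<6)|(hsv(f)[...,0]>174))&(hsv(f)[...,1]>150)
print(cv2.minEnclosingCircle(blob(red,(345,165)).astype(np.float32)))
```

```text
18.2 pose [ 0.5077 -0.1367  0.1236 -1.3602] sd [0. 0. 0. 0.] F [ 0.11 -0.79  0.42 -0.03  0.26  0.  ]
((343.0, 167.0500030517578), 5.0500969886779785)
```

jog_arm(
  steps=[
    [[255, 0, -0.006, 0, 0, 0, 0], [255, 0, -0.012, 0, 0, 0, 0], [255, 0, -0.016, 0, 0, 0, 0], [255, 0, -0.016, 0, 0, 0, 0]],
  ],
)

```text
t: 18.65
eef_pos: [0.5097, -0.1363, 0.1234]
ee_rot: [3.138, 0.0, -1.361]
force: [-6.7, -0.5, 5.0]
width: 0.0003
gripper_force: 3.7
```

Run:
```python
from h import *
avg(3); f=grab("side","side10")
red=((hsv(f)[...,0]<6)|(hsv(f)[...,0]>174))&(hsv(f)[...,1]>150)
print(cv2.minEnclosingCircle(blob(red,(343,166)).astype(np.float32)))
```

```text
18.8 pose [ 0.5097 -0.1362  0.1233 -1.3606] sd [0. 0. 0. 0.] F [-7.09 -1.31  3.68 -0.33  2.44  0.01]
((342.0, 167.22222900390625), 5.179599761962891)
```

The force rose to 7 N, so the lever is at its stop. I back off, rise and check.

jog_arm(
  steps=[
    [[255, 0, 0.06, 0, 0, 0, 0], [255, 0, 0.16, 0, 0, 0, 0], [255, 0, 0.24, -0.05, 0, 0, 0], [255, 0, 0.24, -0.2, 0, 0, 0], [255, 0, 0.24, -0.4, 0, 0, 0], [255, 0, 0.24, -0.45, 0, 0, 0], [255, 0, 0.24, -0.45, 0, 0, 0], [255, 0, 0.24, -0.45, 0, 0, 0]],
  ],
)

```text
t: 19.65
eef_pos: [0.4522, -0.1483, 0.2357]
ee_rot: [-3.141, 0.0, -1.361]
force: [-0.7, 0.2, 0.0]
width: 0.0006
gripper_force: 0.0
```

Run:
```python
from h import *
avg(8); f=grab("side","side11"); a=f["color"][98:218,277:437,::-1]
cv2.imwrite("pics/crop8.png",cv2.resize(a,None,fx=5,fy=5,interpolation=cv2.INTER_CUBIC))
```

```text
20.05 pose [ 0.4522 -0.1484  0.235  -1.3603] sd [0.0003 0.     0.0003 0.0001] F [ 0.35 -0.08 -0.08  0.    0.12 -0.  ]
```

View pics/crop8.png

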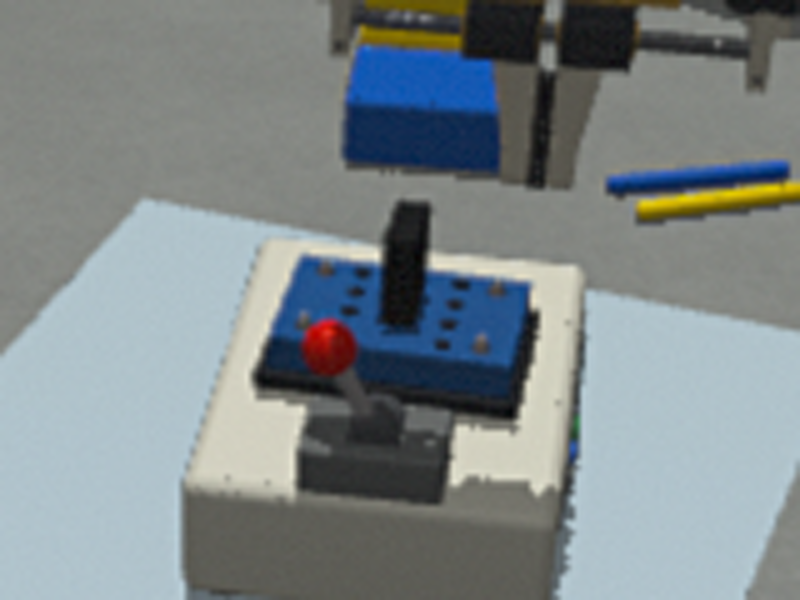

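The lever is fully over (ball at crop (329,347)), the plate lies flush on the studs, and the gripper is clear. I hand it in.

```bash
python3 -c "
from station import arm
print(arm.job_done())"
```

```text
the job is handed in; nothing more can be done
None
```

The blue tube plate lies flush over all four studs, the red lever is thrown to its stop, and I handed the job in at about 20 s; the hand-in returned no verdict.

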